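# Lock a pipette-tip box in its toggle clamp

## Task

Slide the blue pipette-tip box with the closed clear lid along the aluminium clamping base it stands on, away from the robot, until its far end sits flat against the grey back stop. Then push the red-handled lever round to the right, away from the box, past its dead point until it snaps fully into lock and the rubber foot holds the box against the grey side fence. Only push: do not pick up the box or anything else, leave the other things on the desk where they stand, and finish with the hand clear.

Things in the scene. Friction and masses are not known exactly. Their poses are not given: they have to be found in the camera images.
- clamp_fixture: Fixed aluminium clamping base, 180 mm (its x) by 276 mm (its y, -156 to +120 mm), top face at z = 12 mm; origin on the desk. x points away from the robot (turned up to 0.25 rad), y to the left. The tip box stands on its left half, the toggle clamp on its right: plunger along +y at x = 0, z = 42 mm, in a guide block 30 mm wide at y -54 to -26 mm, top 53 mm high.
- back_stop (a point): Centre of the grey back stop's inner face, at x = 61, y = 57 mm in the base's frame; the face looks to the base's -x, is 110 mm wide and its top is 56 mm above the desk.
- side_fence (a point): Centre of the grey side fence's inner face, at x = 3, y = 100 mm in the base's frame; the face looks to the base's -y, is 136 mm long and its top is 48 mm above the desk.
- blue_tip_box: Loose blue tip box with a fixed clear lid, about 0.25 kg: own y -61 to +61 mm, own x -45 to +40 mm, 83 mm tall; origin at its underside. Box x lies roughly along base +y. It starts 12 to 32 mm short of the back stop, 5 to 12 mm off the fence; home and clamped its origin is at x = 0, y = 60 mm on the base. Near end (own y = +61): flat wall to 52 mm height, for pushing; slides with 1 to 3 N.
- lever_pivot (a point): The clamp lever's upright hinge axis, at the height of the middle of the red grip (56 mm above the desk).
- lever_grip (a point): Point on the axis of the red grip, 85 mm from the pivot. The grip is a level round bar, 18 mm thick, axis 56 mm above the desk, from 40 to 112 mm (round ends 9 mm more) from the pivot, radial to it.
- clamp_lever (a joint): Lever angle, rad: 0 open (the red grip points along the base's -x, to the robot), growing counter-clockwise from above: the grip swings to the base's -y (right), then a little away. Dead point 1.66; beyond it the spring carries it to the locking stop at 2.01, where it stays. Released before, it springs back to 0. Up to about 6 N needed at the grip.
- clamp_foot: Black rubber foot, 24 mm across, at the end of the plunger, driven along the base's +y by the lever: about 30 mm of travel. Origin 9 mm behind its face. When locked it presses the long side of the box, 30 mm above the box's underside, with about 7 N, first pushing the box across to the side fence.
- red_dropper: Bystander, to be left alone: white dropper bottle with a red cap, 24 mm across, 68 mm tall; origin at its underside.
- green_dropper: Bystander, to be left alone: white dropper bottle with a green cap, 24 mm across, 68 mm tall; origin at its underside.
- amber_bottle: Bystander, to be left alone: brown glass bottle with a black dropper top, 34 mm across, 102 mm tall; origin at its underside.
- culture_dish: Bystander, to be left alone: round clear petri dish, 63 mm across, 16 mm high; origin at its underside.
- bench_timer: Bystander, to be left alone: small white timer, 66x66x19 mm; origin at its underside.
- steel_forceps: Bystander, to be left alone: steel forceps lying flat, 126 mm long, 20 mm wide, 8 mm high; origin at its underside.

How it is judged:
On the way, in this order (a step that is already met when the one before it is completed fails the run):
1. the tip box is flat against the back stop while the lever is still open (x of blue_tip_box in the frame of clamp_fixture between -0.004 and 0.003 m and angle between the y axis of blue_tip_box and the x axis of clamp_fixture, either way round below 0.06 rad and value of joint clamp_lever below 0.5 rad), for 0.2 s.
2. the lever has passed its dead point and sits at its locking stop (value of joint clamp_lever above 1.93 rad), for 0.2 s.
At the end, for the whole second after the job is handed in: The lever rests at its locking stop (above 1.93 rad); the box stands flat on the base, within 4 mm of the back stop and side fence, square to within 0.06 rad, at rest and pressed by the rubber foot with more than 3 N (value of joint clamp_lever above 1.93 rad and velocity of joint clamp_lever below 0.1 rad/s and x of blue_tip_box in the frame of clamp_fixture between -0.004 and 0.003 m and angle between the y axis of blue_tip_box and the x axis of clamp_fixture, either way round below 0.06 rad and y of blue_tip_box in the frame of clamp_fixture between 0.056 and 0.064 m and contact force between clamp_foot and blue_tip_box above 3 N and linear speed of blue_tip_box below 0.02 m/s and angle between blue_tip_box's own z axis and vertical below 0.05 rad); the robot touches nothing.
It fails at once if the tip box is lifted or tipped (z of blue_tip_box in the frame of clamp_fixture above 0.022 m or angle between blue_tip_box's own z axis and vertical above 0.2 rad).
It fails at once if another thing on the desk is moved by more than 20 mm (distance of any of red_dropper, green_dropper, amber_bottle, culture_dish, bench_timer, steel_forceps from where it was at the start of the episode above 0.02 m).
It also fails if it takes over 58 s, if anything falls off the work surface, if the arm or the gripper's body presses on something with over 40 N, if the wrist force passes 120 N, or if a joint passes its speed limit or range.

## Robot

A 7-joint arm with a two-finger parallel gripper is mounted at the origin on a cart in front of the work surface, level with it; the furniture and walls round the work are solid. World frame = base frame: x ahead of the robot, y to its left, z up, the work surface at z = 0. Lengths are in m, angles in rad, forces in N, time in s.
With the tool pointing down it reaches from about 0.425 to 1.025 m from the base axis. Payload 3.6 kg.
Tool frame: the origin (TCP) lies on the centre line of the jaws, within the pads' length; the fingertips stand 11 mm ahead of it and the grasp point (between the pads) lies 8 mm behind it; z points along the fingers, y is the line along which they close (so a half turn about z gives the same grasp; the last joint's range is limited). The gripper opens to 85 mm and grips with 20 to 120 N. Pads are 22 mm wide; open, the fingers measure 114 mm over their backs; the gripper's body (76 mm by 85 mm) begins 54 mm behind the grasp point. The pads swing forward as they close: fully open they stand 13 mm farther back than shut.
Start: joints at [-1.319, 0.591, 0.048, 1.609, -0.033, 0.943, -0.034], TCP at [0.246, 0.682, 0.242] pointing down, gripper open.
Joint ranges: [-2.69, 2.69], [-0.47, 2.24], [-1.27, 1.36], [0.19, 2.51], [-1.53, 4.68], [0.08, 2.07], [-3.09, 3.09]. Speed limits (rad/s): [2.57, 2.57, 3.14, 3.14, 3.14, 3.14, 3.14].

## Interface

Orientations are given as [roll, pitch, yaw] about the fixed x, y, z axes, in that order (R = Rz(yaw) Ry(pitch) Rx(roll)).
In Python, from workcell import read_state, capture, camera_params, job_done gives the robot as it stands.
- The arm moves only by the shell command python3 -m handwheel 'ROWS' [FORCE]. ROWS is JSON, one flat list of numbers, 7 for each row, row after row: the turn, a rotation vector about the world's x, y, z in rad, then the shift along the world's x, y, z in cm, then the opening, from 0 (shut) to 1 (fully open). In form: [rx, ry, rz, dx, dy, dz, gripper, rx, ry, rz, dx, dy, dz, gripper, ...]. A call has 1 to 20 rows; each row shifts and turns the commanded pose from where the row before left it; what a row does not reach is not made up. A row lasts 1/10 s, in which the tool goes at most 50 mm and 8.59 degrees, less where a joint would pass 70% of its speed; a pose out of reach is approached as far as the arm can. A call is refused whole if a number of a shift passes 5 or a number of a turn 0.15, either way. A call with a gripper value outside its range is refused whole. The fingers move at their own pace and stop on an object; FORCE is the grip in N (left out, the last holds). Time passes only in rows, so rows that do not move let the fingers close. It gives the time, the measured TCP pose, the force, the opening and the grip force at its end, in the units of the state.
- read_state(): the state, without advancing time (a new reading comes with each control period).
- capture(name): name is "side" or "top"; returns the picture (420x560x3 uint8, blue, green, red); there is no depth.
- camera_params(name): a dict with "intrinsics" (3x3 intrinsics, pixels), "R" (3x3) and "t" (3): a world point X has camera coordinates R X + t. Camera axes: x right, y down, z forward; pixel columns grow to the right and rows downward; lengths in m; the calibration is good to about 2 mm. A picture is of the moment at which its call begins. camera_params takes no time and is no camera call.
- job_done(): hands the job in; it is judged then, once.
The state is a dict: "time_s": time; "joints": joint angles; "qd": joint speeds; "effort": joint torques, N m; "tool_pos": TCP position; "tcp_rot": TCP orientation; "force": force on the tool from outside, world axes, zero at the start; "wrist_torque": the same for the moment, N m; "opening": finger opening in m; "finger_force": force on a finger pad.
Only numpy, scipy, OpenCV 4.12 (cv2) and the standard library are available. Lean on these libraries where they do the work, as an engineer would, in place of code of your own. Each camera call takes 0.05 s, during which the arm holds its last target. There are 200 camera calls.

## Working session

There is one attempt and no reset: what is moved stays moved. The work goes in short steps, Python scripts to look and compute and a shell command to move; the robot and the scene stay as the last step left them, time stands still between calls to the robot, and variables do not carry over. Pictures are saved under pics/ and viewed, at most 10 in all, crops included, and the job is handed in when it is done.

```bash
mkdir -p pics; python3 - <<'E'
from workcell import *
import cv2
for n in("top","side"):
    cv2.imwrite(f"pics/{n}0.png",capture(n)); p=camera_params(n); print(n,p)
s=read_state();print(s)
E
```

```text
top {'intrinsics': array([[522.59218187,   0.        , 275.80037786],
       [  0.        , 522.59218187, 203.24813586],
       [  0.        ,   0.        ,   1.        ]]), 'R': array([[ 1.07480221e-02, -9.99942101e-01,  5.24333619e-04],
       [-9.89804106e-01, -1.07135288e-02, -1.42031867e-01],
       [ 1.42029261e-01,  1.00757407e-03, -9.89861947e-01]]), 't': array([-0.00602911,  0.60958315,  1.21279557])}
side {'intrinsics': array([[451.57772876,   0.        , 279.70650577],
       [  0.        , 451.57772876, 210.58777593],
       [  0.        ,   0.        ,   1.        ]]), 'R': array([[ 0.94240413, -0.33364203, -0.02361053],
       [-0.211931  , -0.54102552, -0.81386524],
       [ 0.25876575,  0.77199377, -0.58057377]]), 't': array([-0.55976057,  0.18593835,  0.9023387 ])}
{'time_s': 0.1, 'joints': array([-1.31848926,  0.59201768,  0.04832577,  1.60968147, -0.03329123,
        0.94271005, -0.03370447]), 'qd': array([ 0.00076926, -0.00198356,  0.00033317, -0.00015516, -0.00015539,
       -0.00064249, -0.00198161]), 'effort': array([ 5.23586277e-03, -5.49988997e+01,  1.55326746e+00, -1.98825842e+01,
        9.69069719e-03,  3.73469054e-03, -1.74060425e-06]), 'tool_pos': array([0.24550368, 0.68140526, 0.24126749]), 'tcp_rot': array([-3.13958535e+00,  1.31438145e-04,  2.79584921e+00]), 'force': array([0.5518208 , 0.2914087 , 0.63393489]), 'wrist_torque': array([ 0.05734687, -0.00927779,  0.00899279]), 'finger_force': 0.0, 'opening': 0.08545232047881196}
```

View pics/top0.png

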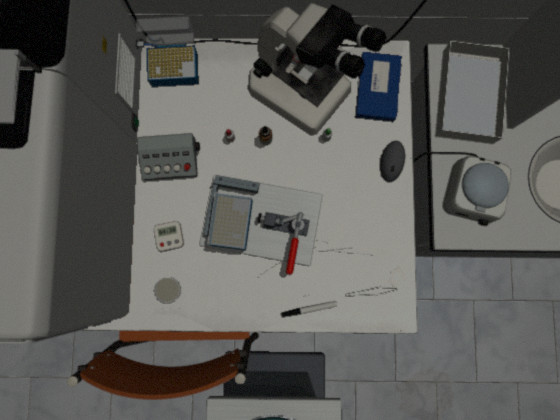

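View pics/side0.png

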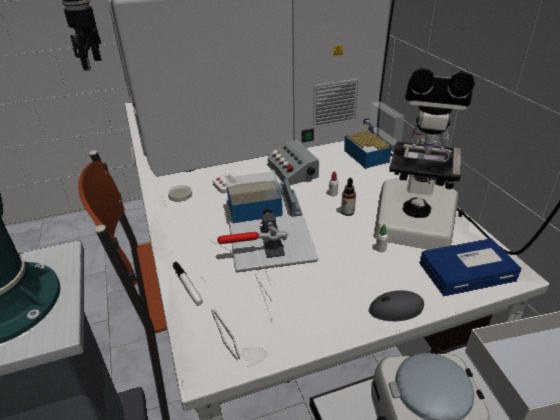

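The top view shows the base around (262,220), the box at (230,222), the red grip at (292,255), and bystanders well off except the timer at (168,236). I'll crop in and get numbers.

```bash
cat > h.py <<'E'
import numpy as np,cv2
from workcell import *
def ray(n,u,v,z):
    p=camera_params(n);K,R,t=p["intrinsics"],p["R"],p["t"]
    c=-R.T@t; d=R.T@np.linalg.solve(K,[u,v,1.]); return c+d*(z-c[2])/d[2]
def proj(n,X):
    p=camera_params(n);q=p["intrinsics"]@(p["R"]@np.array(X)+p["t"]);return q[:2]/q[2]
def redmask(im):
    h=cv2.cvtColor(im,cv2.COLOR_BGR2HSV)
    return (((h[...,0]<8)|(h[...,0]>172))&(h[...,1]>150)&(h[...,2]>70)).astype(np.uint8)
def grip(n,im,z=.056):
    m=redmask(im);k,l,s,c=cv2.connectedComponentsWithStats(m)
    best=[i for i in range(1,k) if s[i,4]>60]
    out=[]
    for i in best:
        ys,xs=np.where(l==i);P=np.array([ray(n,x,y,z)[:2] for x,y in zip(xs,ys)])
        mu=P.mean(0);w,V=np.linalg.eigh(np.cov((P-mu).T));d=V[:,1];q=(P-mu)@d
        out.append((s[i].tolist(),mu.round(4),d.round(3),(mu+d*q.min()).round(4),(mu+d*q.max()).round(4)))
    return out
E
python3 - <<'E'
from h import *
im=cv2.imread("pics/top0.png")
for g in grip("top",im):print("top",g)
for g in grip("side",cv2.imread("pics/side0.png")):print("side",g)
c=im[165:290,190:340];cv2.imwrite("pics/c0.png",cv2.resize(cv2.convertScaleAbs(c,alpha=1.4),None,fx=4.8,fy=4.8,interpolation=cv2.INTER_CUBIC))
E
```

```text
top ([286, 238, 12, 36, 231], array([ 0.4847, -0.0383]), array([-0.985,  0.174]), array([ 0.526 , -0.0456]), array([ 0.4429, -0.0309]))
side ([218, 232, 40, 11, 273], array([ 0.4869, -0.0371]), array([-0.985,  0.171]), array([ 0.5287, -0.0443]), array([ 0.4453, -0.0298]))
```

View pics/c0.png

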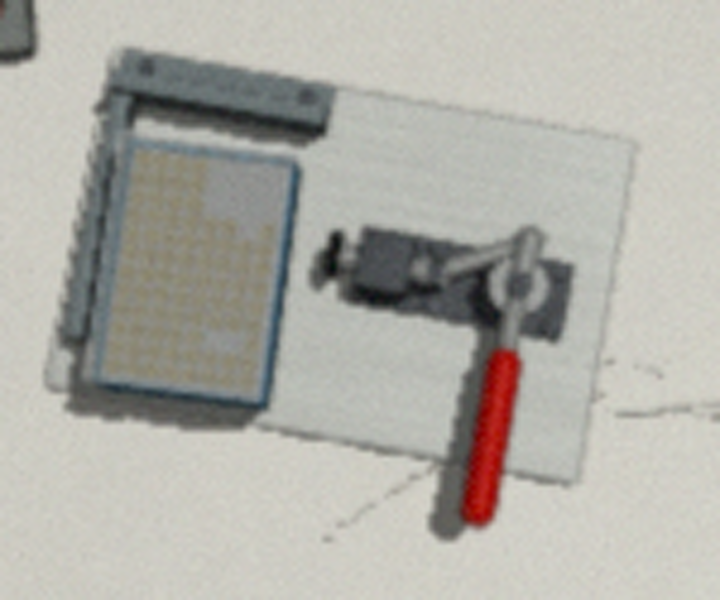

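The crop shows the base corners near (578,486), (636,142) and (48,388), the lid corners, the stop's top edge from (112,95) to (328,130), the pivot at (518,285) and the foot at (330,260).

```bash
python3 - <<'E'
from h import *
r=lambda u,v,z:ray("top",190+(u+.5)/4.8-.5,165+(v+.5)/4.8-.5,z)[:2]
NR,FR,NL=r(578,486,.012),r(636,142,.012),r(48,388,.012)
print("base",NR,FR,NL,np.linalg.norm(FR-NR),np.linalg.norm(NL-NR))
v1=FR-NR;v2=NL-NR;print("yaw",np.arctan2(v1[1],v1[0]),np.arctan2(-v2[0],v2[1]))
y=np.mean([np.arctan2(v1[1],v1[0]),np.arctan2(-v2[0],v2[1])])
ex=np.array([np.cos(y),np.sin(y)]);ey=np.array([-ex[1],ex[0]])
O=np.mean([NR+90*ex*.001+.156*ey,FR-.09*ex+.156*ey,NL+.09*ex-.12*ey],0);print("O",O,"yaw",y)
loc=lambda p:((p-O)@ex*1000).round(1).tolist()+((p-O)@ey*1000).round(1).tolist() if 0 else np.round([(p-O)@ex*1000,(p-O)@ey*1000],1)
print("stop",loc(r(112,98,.056)),loc(r(328,130,.056)))
print("box FL FR NR NL",*[loc(r(u,v,.095)) for u,v in((132,140),(300,160),(268,408),(95,380))])
print("pivot",loc(r(518,285,.07)), "grip",[loc(np.array(q)) for q in((.526,-.0456),(.4429,-.0309))])
print("foot",loc(r(335,258,.042)))
W=lambda x,yy:O+ex*x/1000+ey*yy/1000
print("near end home",W(-61,60),"stop",W(61,57))
s=cv2.imread("pics/side0.png")
for x,yy,z in((-90,-156,.012),(90,-156,.012),(-90,120,.012)):print(proj("side",[*W(x,yy),z]))
for n,u,v,z in(("forceps",370,292,0),("pen",310,309,0),("timer",168,236,.019),("dish",167,290,.016)):print(n,ray("top",u,v,z))
E
```

```text
base [ 0.46177121 -0.08399229] [ 0.63799109 -0.11359697] [0.50828376 0.18510288] 0.178689352726038 0.2730853830025881
yaw -0.166444230995081 -0.17115684182232974
O [0.57634097 0.05388824] yaw -0.16880053640870535
stop [ 56.5 108.5] [59.8 -0.4]
box FL FR NR NL [32.  89.1] [36.9  7.7] [-82.7   0.7] [-84.3  83.9]
pivot [  -1.1 -106.4] grip [array([ -32.9, -106.5]), array([-117.3, -106. ])]
foot [ -1.  -14.8]
near end home [0.52628796 0.12328346] stop [0.64604998 0.09983009]
[233.60190926 269.6912608 ]
[317.05780721 258.44758136]
[224.19173861 197.95142143]
forceps [ 0.40054601 -0.23056198  0.        ]
pen [ 0.35844086 -0.08487561  0.        ]
timer [0.52992223 0.26156757 0.019     ]
dish [0.40043136 0.25939217 0.016     ]
```

```bash
python3 - <<'E'
from h import *
def P(n):
    p=camera_params(n);return p["intrinsics"]@np.c_[p["R"],p["t"]]
def tri(a,b):
    X=cv2.triangulatePoints(P("top"),P("side"),np.float64(a).reshape(2,1),np.float64(b).reshape(2,1))[:,0];X=X[:3]/X[3]
    return X.round(3),proj("top",X).round(1),proj("side",X).round(1)
print("knobR",tri((240,378),(98,228)),"knobL",tri((73,380),(95,155)))
print("cab side z0",ray("side",130,105,0),"top (135,325)",ray("top",130,325,0))
c=camera_params("side");print("side cam",-c["R"].T@c["t"])
print("start TCP px",proj("side",[.246,.682,.242]))
print(P("side").shape,"cab top (45,340) at z .3,.5",ray("top",45,340,.3),ray("top",45,340,.5))
E
```

```text
knobR (array([0.209, 0.076, 0.077]), array([240. , 378.3]), array([ 98.4, 228. ])) knobL (array([0.202, 0.453, 0.066]), array([ 73. , 378.7]), array([ 93.6, 155.1]))
cab side z0 [0.32632651 0.96391388 0.        ] top (135,325) [0.31598188 0.34836945 0.        ]
side cam [ 0.33343242 -0.78276212  0.6619867 ]
start TCP px [92.26552908 66.25232574]
(3, 4) cab top (45,340) at z .3,.5 [0.31421178 0.42190203 0.3       ] [0.33791159 0.3362716  0.5       ]
```

```bash
python3 -m handwheel '[0,0,0,-1.2,-3.9,1,0, 0,0,0,-1.2,-3.9,1,0, 0,0,0,-1.2,-3.9,1,0, 0,0,0,-1.2,-3.9,1,0, 0,0,0,-1.2,-3.9,1,0, 0,0,0,-1.2,-3.9,1,0, 0,0,0,0,-4.5,0,0, 0,0,0,0,-4.5,0,0, 0,0,0,0,0,0,0]'
```

```text
time_s: 1.0
tool_pos: [0.173, 0.3501, 0.3009]
tcp_rot: [-3.134, 0.0, 2.792]
force: [0.8, 0.2, 0.1]
opening: 0.0001
finger_force: 0.0
```

```bash
python3 -m handwheel '[0,0,0,2.6,-2.7,0,0, 0,0,0,2.6,-2.7,0,0, 0,0,0,2.6,-2.7,0,0, 0,0,0,3.7,-2.6,0,0, 0,0,0,3.7,-2.6,0,0, 0,0,0,3.7,-2.6,0,0, 0,0,0.06,3.7,-2.6,0,0, 0,0,0.06,3.7,-2.6,0,0, 0,0,0.06,2.9,-2.1,0,0.6, 0,0,0,0,0,-4.5,0.6, 0,0,0,0,0,-4.5,0.6, 0,0,0,0,0,-4.5,0.6, 0,0,0,0,0,-4.5,0.6,0,0,0,0,0,-1,0.6,0,0,0,0,0,0,0.6]'; python3 - <<'E'
from h import *
t,s=capture("top"),capture("side")
a=cv2.resize(t[165:290,190:340],None,fx=2.6,fy=2.6,interpolation=cv2.INTER_CUBIC);b=cv2.resize(s[130:300,170:340],(400,400))
o=np.zeros((400,800,3),np.uint8);o[:a.shape[0],:390]=a[:,:390];o[:,400:]=b;cv2.imwrite("pics/c1.png",cv2.convertScaleAbs(o,alpha=1.4))
E
```

```text
time_s: 2.5
tool_pos: [0.4651, 0.1259, 0.1111]
tcp_rot: [-3.14, -0.003, 2.976]
force: [1.4, -0.3, -0.7]
opening: 0.0515
finger_force: 0.0
```

View pics/c1.png

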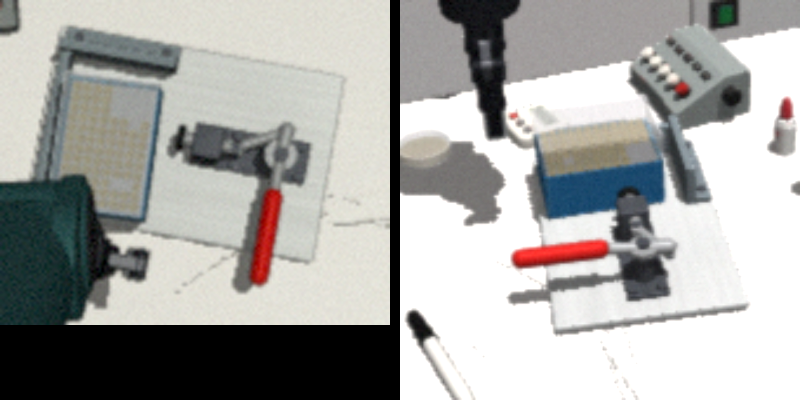

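The side crop shows the fingers (495,130) ahead of the box's near face and clear of it. I'll lower and push.

```bash
python3 -m handwheel '[0,0,0,-0.1,-0.8,-3.2,0.6, 0,0,0,0,0,-3.1,0.6, 0,0,0,0,0,0,0.6, 0,0,0,0.99,-0.17,0,0.6, 0,0,0,0.99,-0.17,0,0.6, 0,0,0,0.5,-0.08,0,0.6, 0,0,0,0.5,-0.08,0,0.6, 0,0,0,0.5,-0.08,0,0.6,0,0,0,0.4,-0.07,0,0.6,0,0,0,0,0,0,0.6]'; python3 -m handwheel '[0,0,0,0.3,-0.05,0,0.6,0,0,0,0.3,-0.05,0,0.6]'
```

```text
time_s: 3.6
tool_pos: [0.5045, 0.1114, 0.0494]
tcp_rot: [3.141, 0.001, 2.975]
force: [-0.1, 1.0, 0.3]
opening: 0.0511
finger_force: 0.0
time_s: 3.8
tool_pos: [0.5089, 0.1105, 0.0491]
tcp_rot: [-3.141, -0.001, 2.976]
force: [-1.5, -0.1, 0.6]
opening: 0.0514
finger_force: 0.0
```

```bash
python3 - <<'E'
from h import *
t,s=capture("top"),capture("side")
a=cv2.resize(t[165:290,190:340],None,fx=2.6,fy=2.6,interpolation=cv2.INTER_CUBIC);b=cv2.resize(s[140:240,210:310],(400,400))
o=np.zeros((400,800,3),np.uint8);o[:a.shape[0],:390]=a[:,:390];o[:,400:]=b;cv2.imwrite("pics/c2.png",cv2.convertScaleAbs(o,alpha=1.4))
E
```

```text
(no output)
```

View pics/c2.png

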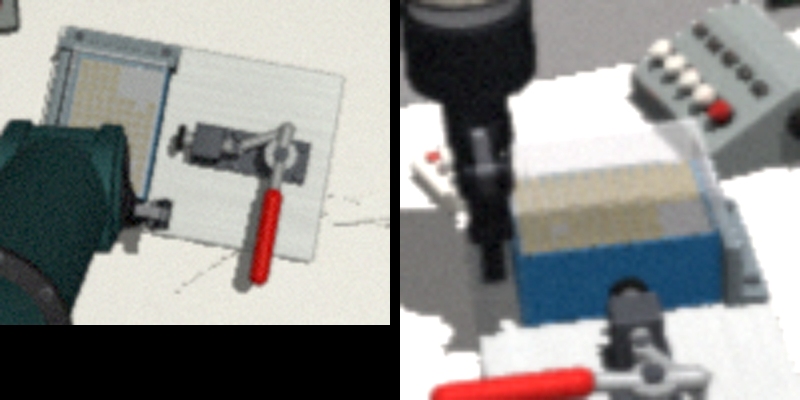

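The box nearly touches the stop, top crop (120,60) and side crop (725,250). I'll push on until the force rises.

```bash
for i in 1; do python3 -m handwheel '[0,0,0,0.2,-0.03,0,0.6,0,0,0,0.1,-0.02,0,0.6,0,0,0,0,0,0,0.6]';done; python3 -m handwheel '[0,0,0,0.15,-0.03,0,0.6,0,0,0,0,0,0,0.6]'
```

```text
time_s: 4.2
tool_pos: [0.5118, 0.1102, 0.0491]
tcp_rot: [-3.141, -0.002, 2.976]
force: [-1.7, 1.3, 0.4]
opening: 0.0511
finger_force: 0.0
time_s: 4.4
tool_pos: [0.5117, 0.1101, 0.049]
tcp_rot: [-3.141, -0.005, 2.976]
force: [-6.3, 1.7, 2.2]
opening: 0.0511
finger_force: 0.0
```

```bash
python3 -m handwheel '[0,0,0,0.2,-0.03,0,0.6,0,0,0,0,0,0,0.6,0,0,0,0,0,0,0.6,0,0,0,0,0,0,0.6]'
```

```text
time_s: 4.8
tool_pos: [0.5116, 0.1099, 0.0487]
tcp_rot: [-3.141, -0.008, 2.976]
force: [-8.0, 1.2, 3.1]
opening: 0.0515
finger_force: 0.0
```

```bash
python3 -m handwheel '[0,0,0,-1.5,0.25,0,0.6,0,0,0,-2.5,0.42,0,0.6,0,0,0,-1,0.2,4,0.3,0,0,0,0,0,4,0,0,0,0,0,0,3,0,0,0,0,0,0,0,0]'; python3 - <<'E'
from h import *
print(read_state()["tool_pos"])
y=-.1688;R=np.array([[np.cos(y),-np.sin(y)],[np.sin(y),np.cos(y)]]);pv=np.array([.562,-.051])
def w(th,off,r=.085):
    c,s=np.cos(th),np.sin(th);return pv+R@(r*np.array([-c,-s])-off*np.array([s,-c]))
print("start",w(0,.042))
q=w(0,.024);print("touch",q)
for th in np.arange(.15,2.05,.15):
    n=w(th,.024);print(round(th,2),n.round(4),((n-q)*100).round(2));q=n
print("retreat dir",(R@-np.array([np.sin(1.95),-np.cos(1.95)])).round(2))
im=capture("top");g=grip("top",im);print(g)
cv2.imwrite("pics/c3.png",cv2.resize(cv2.convertScaleAbs(im[165:290,190:340],alpha=1.4),None,fx=4,fy=4,interpolation=cv2.INTER_CUBIC))
E
```

```text
time_s: 5.4
tool_pos: [0.4702, 0.1188, 0.1632]
tcp_rot: [3.137, 0.01, 2.975]
force: [0.8, -0.5, -0.1]
opening: -0.0
finger_force: 0.0
[0.47020137 0.11881334 0.16316152]
start [0.48526408 0.00468302]
touch [ 0.48224009 -0.01306115]
0.15 [ 0.4775 -0.0254] [-0.48 -1.23]
0.3 [ 0.4746 -0.0383] [-0.29 -1.29]
0.45 [ 0.4737 -0.0515] [-0.09 -1.32]
0.6 [ 0.4747 -0.0647] [ 0.11 -1.32]
0.75 [ 0.4778 -0.0776] [ 0.3  -1.29]
0.9 [ 0.4827 -0.0899] [ 0.49 -1.23]
1.05 [ 0.4894 -0.1013] [ 0.67 -1.14]
1.2 [ 0.4977 -0.1116] [ 0.83 -1.03]
1.35 [ 0.5075 -0.1205] [ 0.98 -0.89]
1.5 [ 0.5185 -0.1279] [ 1.1  -0.74]
1.65 [ 0.5305 -0.1335] [ 1.2  -0.56]
1.8 [ 0.5432 -0.1373] [ 1.27 -0.38]
1.95 [ 0.5563 -0.1391] [ 1.31 -0.18]
retreat dir [-0.98 -0.21]
[([286, 238, 12, 36, 235], array([ 0.4848, -0.0383]), array([-0.985,  0.17 ]), array([ 0.526 , -0.0454]), array([ 0.4433, -0.0311]))]
```

View pics/c3.png

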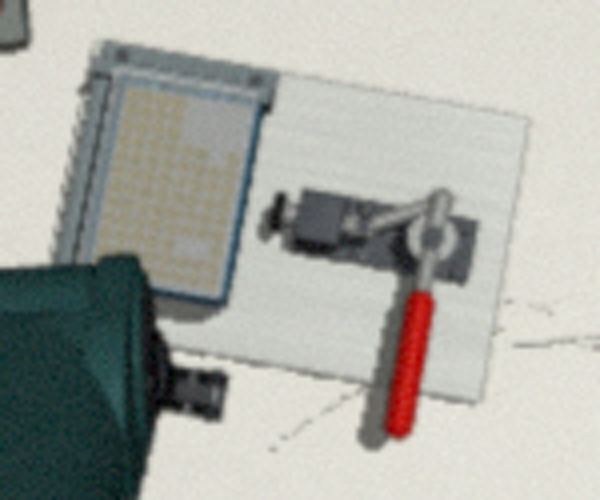

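The box sits flush along the stop (crop 120,75 to 265,95), and the lever is still open. I'll go to the left side of the grip.

```bash
python3 -m handwheel '[0,0,0,0.5,-3.8,0,0,0,0,0,0.5,-3.8,0,0,0,0,0,0.5,-3.8,0,0,0,0,0,0,0,0,0,0,0,0,0,0,-3.7,0,0,0,0,0,0,-3.7,0,0,0,0,0,0,-3.7,0,0,0,0,0,0,0,0]' && python3 -m handwheel '[0,0,0,-0.3,-1.8,0,0,0,0,0,-0.48,-1.23,0,0,0,0,0,-0.29,-1.29,0,0,0,0,0,-0.09,-1.32,0,0,0,0,0,0.11,-1.32,0,0,0,0,0,0.3,-1.29,0,0,0,0,0,0,0,0,0]'; python3 - <<'E'
from h import *
s=capture("side");print(grip("side",s));cv2.imwrite("pics/c4.png",cv2.resize(s[130:300,170:340],(600,600)))
E
```

```text
time_s: 6.25
tool_pos: [0.4781, 0.0043, 0.044]
tcp_rot: [-3.14, -0.009, 2.976]
force: [-0.5, 0.4, -0.8]
opening: 0.0001
finger_force: 0.0
time_s: 6.95
tool_pos: [0.4741, -0.0788, 0.0491]
tcp_rot: [3.141, 0.001, 2.975]
force: [0.2, 3.8, 0.4]
opening: 0.0001
finger_force: 1.8
[([234, 239, 32, 27, 264], array([ 0.4973, -0.0913]), array([-0.831, -0.557]), array([ 0.5363, -0.0652]), array([ 0.4594, -0.1167]))]
```

View pics/c4.png

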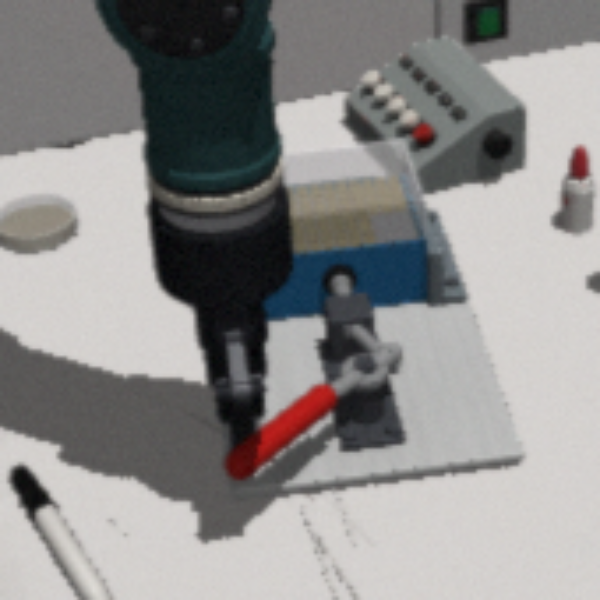

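The pusher at (235,420) bears on the left of the grip; lever is at about 0.76 rad and the box is still at the stop. Continuing round the arc.

```bash
python3 -m handwheel '[0,0,0,0.6,-1.2,0,0,0,0,0,0.7,-1.14,0,0,0,0,0,0.83,-1.03,0,0,0,0,0,0.98,-0.89,0,0,0,0,0,1.1,-0.74,0,0,0,0,0,1.2,-0.56,0,0,0,0,0,1.27,-0.38,0,0,0,0,0,0.9,-0.1,0,0,0,0,0,0,0,0,0,0,0,0,0,0,0,0]'; python3 - <<'E'
from h import *
for g in grip("side",capture("side")):
  d=g[2]; print(g, [ (np.arctan2(e[1]*d[1],e[1]*d[0])-(np.pi-.169))%(2*np.pi) for e in((0,1),(0,-1))])
E
```

```text
time_s: 8.0
tool_pos: [0.5497, -0.1389, 0.0484]
tcp_rot: [-3.141, 0.001, 2.976]
force: [0.4, 0.1, 0.6]
opening: 0.0005
finger_force: 0.0
([292, 246, 17, 19, 136], array([ 0.5882, -0.1431]), array([-0.128,  0.992]), array([ 0.5914, -0.1675]), array([ 0.5834, -0.1061])) [np.float64(5.009712208070485), np.float64(1.8681195544806908)]
```

```bash
python3 -m handwheel '[0,0,0,-2.5,-0.5,0,0,0,0,0,-2.5,-0.5,0,0,0,0,0,0,0,4.5,0,0,0,0,0,0,4.5,0,0,0,0,-4,0,4,0,0,0,0,-4,0,0,0,0,0,0,0,0,0,0]'; python3 - <<'E'
from h import *
t,s=capture("top"),capture("side")
for n,i in(("top",t),("side",s)):
  for g in grip(n,i):
    d=g[2]*-np.sign(g[2][1]); print(n,g,(np.arctan2(d[1],d[0])-(np.pi-.169))%(2*np.pi))
a=cv2.resize(t[165:290,190:340],None,fx=2.6,fy=2.6,interpolation=cv2.INTER_CUBIC);b=cv2.resize(s[140:290,190:340],(400,400))
o=np.zeros((400,800,3),np.uint8);o[:a.shape[0],:390]=a[:,:390];o[:,400:]=b;cv2.imwrite("pics/c5.png",cv2.convertScaleAbs(o,alpha=1.4))
E
```

```text
time_s: 8.75
tool_pos: [0.416, -0.148, 0.174]
tcp_rot: [3.14, -0.007, 2.973]
force: [0.9, 0.5, -0.5]
opening: 0.0002
finger_force: 0.0
top ([312, 210, 35, 13, 218], array([ 0.5786, -0.1244]), array([-0.269,  0.963]), array([ 0.5903, -0.1666]), array([ 0.5675, -0.0847])) 2.0121886496530177
side ([280, 239, 29, 26, 256], array([ 0.5821, -0.1239]), array([-0.255,  0.967]), array([ 0.5935, -0.1669]), array([ 0.5703, -0.0788])) 1.9976289993767615
```

View pics/c5.png

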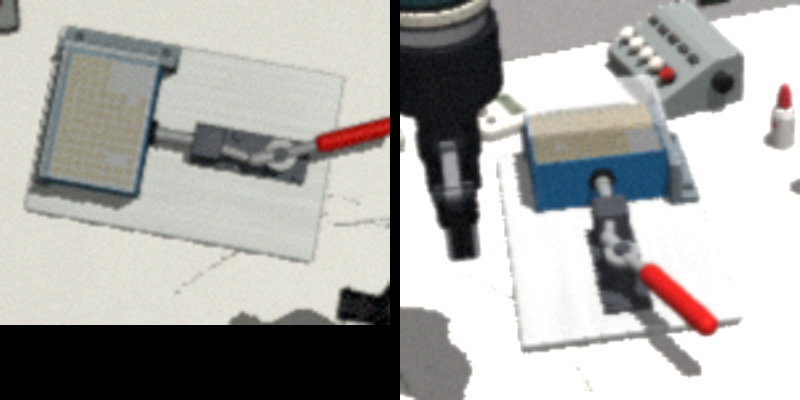

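The lever reads about 2.0 rad with the foot on the box. I'll check the box's squareness and gap numerically.

```bash
python3 - <<'E'
from h import *
im=capture("top");O=np.array([.57634,.05389]);y=-.1688;ex=np.array([np.cos(y),np.sin(y)]);ey=np.array([-ex[1],ex[0]])
h=cv2.cvtColor(im,cv2.COLOR_BGR2HSV);m=((h[...,0]>95)&(h[...,0]<120)&(h[...,1]>90)).astype(np.uint8)
r=np.zeros_like(m);r[165:290,190:262]=1;m*=r
ys,xs=np.where(m);pts=np.c_[xs,ys].astype(np.float32);print(len(pts))
hull=cv2.minAreaRect(pts);
for c in cv2.boxPoints(hull):
    p=ray("top",*c,.060)[:2]-O;print(c.round(1),np.round([p@ex*1000,p@ey*1000],1))
def fit(sel,z):
    P=np.array([ray("top",u,v,z)[:2]-O for u,v in sel]);L=np.c_[P@ex,P@ey]*1000
    vx,vy,a,b=cv2.fitLine(L.astype(np.float32),cv2.DIST_HUBER,0,.01,.01).ravel();return np.round([vx,vy,a,b],3)
R=[(xs[ys==v].max(),v) for v in range(188,230)];print("right",fit(R,.06))
N=[(u,ys[xs==u].max()) for u in range(210,240)];print("near",fit(N,.06))
E
```

```text
67
[208. 234.] [-61.   96.4]
[251.5 190.5] [59.3 15. ]
[270.5 209.5] [ 22.5 -37.7]
[227. 253.] [-96.7  43.9]Traceback (most recent call last):
  File "<stdin>", line 12, in <module>
    return umr_maximum(a, axis, None, out, keepdims, initial, where)
ValueError: zero-size array to reduction operation maximum which has no identity
```

```bash
python3 - <<'E'
from h import *
im=capture("top");O=np.array([.57634,.05389]);y=-.1688;ex=np.array([np.cos(y),np.sin(y)]);ey=np.array([-ex[1],ex[0]])
b=im.astype(int);m=((b[...,0]-b[...,2])>22).astype(np.uint8)
r=np.zeros_like(m);r[185:250,195:256]=1;m*=r
ys,xs=np.where(m);print(len(xs))
def fit(sel,z):
    P=np.array([ray("top",u,v,z)[:2]-O for u,v in sel]);L=np.c_[P@ex,P@ey]*1000
    vx,vy,a,c=cv2.fitLine(L.astype(np.float32),cv2.DIST_HUBER,0,.01,.01).ravel();return np.round([vx,vy,a,c],3)
print("right",fit([(xs[ys==v].max(),v) for v in range(192,230) if (ys==v).any()],.06))
print("near",fit([(u,ys[xs==u].max()) for u in range(210,240) if (xs==u).any()],.06))
print("left",fit([(xs[ys==v].min(),v) for v in range(195,228) if (ys==v).any()],.06))
E
```

```text
64
right [ 1.0000e+00 -7.0000e-03  1.0948e+01  1.5777e+01]Traceback (most recent call last):
  File "<stdin>", line 10, in <module>
  File "<stdin>", line 7, in fit
ValueError: matmul: Input operand 1 has a mismatch in its core dimension 0, with gufunc signature (n?,k),(k,m?)->(n?,m?) (size 2 is different from 0)
```

The long side is square to the base (-0.007 rad) at y = 15.8 mm, where 15 is home, and the near corner is at x ≈ -61 mm as expected. Handing in.

```bash
python3 -c "
from workcell import *
print(job_done())"
```

```text
the job is handed in; nothing more can be done
None
```

The job is handed in, with no verdict returned: in the last pictures the box is flat against the back stop and side fence, the lever reads about 2.0 rad (locked) with the rubber foot on the box, and the hand is clear; the foot's force and the bystanders' final positions were not measured.

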